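# Pull the relay from behind the tall parts of an open power supply

### The arm

A 7-joint arm with a two-finger parallel gripper is mounted at the origin on the work surface. World frame = base frame: x ahead of the robot, y to its left, z up, the work surface at z = 0. Lengths are in mm, angles in rad, forces in N, time in s.
With the tool pointing down it reaches from about 400 to 850 mm from the base axis. Payload 4.4 kg.
Tool frame: the origin (TCP) lies on the centre line of the jaws, within the pads' length; the fingertips stand 19 mm ahead of it and the grasp point (between the pads) is the TCP (robot.tip_extent is the distance from the TCP to the fingertips, in mm); z points along the fingers, x is the direction in which the jaws open and shut, and the axes are right-handed (so a half turn about z gives the same grasp; the last joint's range is limited). The gripper opens to 94 mm and grips with 3 to 60 N. Pads are 16 mm wide; open, the fingers measure 119 mm over their backs; the gripper's body (75 mm by 177 mm) begins 78 mm behind the grasp point.
Start: joints at [-1.401, 0.628, 0.038, 1.517, -0.027, 0.996, -0.02], TCP at [151.827, 632.034, 194.178] pointing down, gripper open.
Joint ranges: [-3.06, 3.06], [-0.37, 2.12], [-1.25, 1.32], [0.18, 2.47], [-1.1, 4.24], [0.23, 1.98], [-2.94, 2.94]. Speed limits (rad/s): [2.57, 2.57, 3.14, 3.14, 3.14, 3.14, 3.14].

### API

Orientations are given as a rotation vector (axis times angle).
In Python, from bench import readout, snapshot, ticket, robot gives the robot as it stands.
- The arm moves only by the shell command python3 -m jog 'ROWS' [FORCE]. ROWS is JSON, one flat list of numbers, 7 for each row, row after row: the opening, from 0 (shut) to 1 (fully open), then the shift along the tool's x, y, z in m, then the turn, a rotation vector about the tool's x, y, z in rad. In form: [claw, dx, dy, dz, wx, wy, wz, claw, dx, dy, dz, wx, wy, wz, ...]. A call has 1 to 5 rows; each row shifts and turns the commanded pose from where the row before left it, along the tool's axes as they then stand; what a row does not reach is not made up. A row lasts 1/10 s, in which the tool goes at most 50 mm and 8.59 degrees, less where a joint would pass 70% of its speed; a pose out of reach is approached as far as the arm can. A call with a gripper value outside its range is refused whole. The fingers move at their own pace and stop on an object; FORCE is the grip in N (left out, the last holds). Time passes only in rows, so rows that do not move let the fingers close. It gives the time, the measured TCP pose, the force and the opening at its end, in the units of the state.
- readout.sense(): the state, without advancing time (a new reading comes with each control period).
- snapshot(name): name is "scene" or "top" or "wrist"; returns a dict with "image" (420x560x3 uint8, blue, green, red), "depth" (420x560 float32, mm along the optical axis (not along the pixel's ray), 0 where there is no reading), "vfov" (degrees; the focal length in pixels is half the picture's height over the tangent of half this angle, whatever the lens; pixels are square), "cx", "cy" (the principal point, pixels), "rvec" (rotation vector, rad) and "tvec" (3), from world to camera coordinates, as OpenCV has them; the wrist camera has in their place "mount" (4x4, takes a point from camera to tool coordinates, whose origin is the TCP and whose axes are the tool frame's). Camera axes: x right, y down, z forward; pixel columns grow to the right and rows downward; lengths in mm; the calibration is good to about 2 mm. A picture is of the moment at which its call begins: read the wrist's pose just before it.
- ticket.hand_in(): hands the job in, once; it reports no verdict.
The state is a dict: "time": time; "joints": joint angles; "joint_velocities": joint speeds; "effort": joint torques, N m; "tool_pos": TCP position; "tool_rot": TCP orientation; "contact_force": force on the tool from outside, world axes, zero at the start; "wrist_torque": the same for the moment, N m; "finger_gap": opening from 0.0 (shut) to 1.0 (fully open).
Only numpy, scipy, OpenCV 4.12 (cv2) and the standard library are available. Lean on these libraries where they do the work, as an engineer would, in place of code of your own. Each camera call takes 0.05 s, during which the arm holds its last target. There are 200 camera calls.

### The job

The small relay at the back of the red housing has to come out for testing, but the capacitor and the transformer stand in its way. First lift those two out and stand them both upright on the blue mat, then move the relay upright into the middle of the metal tray, and finally put the capacitor back centred on the round white pad and the transformer back centred and square on the oblong white pad. Do not tip the tall parts over, and leave the nut box and the screwdriver where they are.

Things in the scene. Friction and masses are not known exactly. Their poses are not given: they have to be found in the camera images.
- housing: Fixed red open housing. Origin at the underside, mid-width; x to its back (away from robot, within 12 deg), z up. Dark board x -90 to +125 mm, top at z 10 mm. Side walls at y +-117 mm, up to z 90. Fixed parts, up to z 37, only beyond x +97. Pads side by side in front (x -32, y +-48, which is which varies); relay behind and between (x +23, y 0), on the bare board.
- capacitor: Loose capacitor: upright black cylinder 52 mm in diameter, 95 mm high, grey top with two small metal screws (up to 4 mm proud, look only). Origin at the centre of its underside, z up. About 0.28 kg. It starts standing on the round pad.
- transformer: Loose upright transformer: dark steel core 30 (x) by 56 (y) mm, up to z 78; copper coil block 50 (x) by 36 (y), z 18 to 64, bulges from both x faces; steel foot 50 by 56, 4 thick. Flat sides 56 mm apart along y, full height. Origin at the centre of its underside, z up. 0.6 kg. Starts on the oblong pad, x along the pad's x within 5 deg.
- relay: Loose small relay to be fetched: grey block 30 mm (x) by 40 mm (y) by 36 mm high with a black foot and a pale label on top. Origin at the centre of its underside, z up. About 0.08 kg. Starts on the bare circuit board behind the two tall parts.
- round_pad: Fixed round white pad, 64 mm in diameter, 3 mm thick, on the housing's board: the capacitor's place. Origin at the centre of its underside (top is 3 mm above).
- oblong_pad: Fixed oblong white pad, 60 mm (x) by 68 mm (y), 3 mm thick, on the housing's board: the transformer's place. Origin at the centre of its underside (top is 3 mm above).
- mat: Fixed flat blue mat on the bench, 220 mm (x) by 200 mm (y), 2 mm thick: the side area for parking the tall parts. Origin at the centre of its underside. It lies on the other side of the bench's middle from the housing.
- tray: Fixed shallow square metal tray, 120 by 120 mm outside, rim 10 mm high, walls and floor 3 mm thick, with a dark 60 by 60 mm square printed in the middle of its floor: the relay's destination. Origin at the centre of its underside.
- nut_box: Bystander: clear flat box full of nuts, 110 by 85 mm, about 31 mm high, 0.45 kg, loose. Leave alone. Origin at the centre of its underside.
- screwdriver: Bystander: loose red-handled screwdriver, 190 mm long, lying on the bench beyond the work. Leave alone. Origin at its underside, x along it towards the tip.
Not all that is in view belongs to the job. Leave any green look-alike of the capacitor alone.

How it is judged (in metres and radians):
On the way, in this order (a step that is already met when the one before it is completed fails the run):
1. the capacitor and the transformer both stand upright and released on the mat, the relay still in its place (within 40 mm) (linear speed of each of capacitor, transformer below 0.03 m/s and angle between each of capacitor, transformer's own z axis and vertical below 0.15 rad and contact force between the fingers and capacitor below 0.5 N and x of capacitor in the frame of mat between -0.11 and 0.11 m and y of capacitor in the frame of mat between -0.1 and 0.1 m and z of each of capacitor, transformer in the frame of mat below 0.01 m and contact force between the fingers and transformer below 0.5 N and x of transformer in the frame of mat between -0.11 and 0.11 m and y of transformer in the frame of mat between -0.1 and 0.1 m and distance of relay from where it was at the start of the episode below 0.04 m), for 0.2 s.
2. the relay stands released and upright in the tray, its centre within 15 mm of the tray's (linear speed of relay below 0.03 m/s and angle between relay's own z axis and vertical below 0.15 rad and contact force between the fingers and relay below 0.5 N and horizontal distance between relay and tray below 0.015 m and z of relay in the frame of tray below 0.01 m), for 0.2 s.
At the end, for the whole second after the job is handed in: The capacitor stands upright on the round pad and the transformer upright on the oblong pad, each centred within 12 mm, the transformer square to its pad within 0.25 rad (either way round); the relay stands upright on the tray's floor, its centre within 15 mm of the tray's; all released and at rest (all of step 2 and linear speed of each of capacitor, transformer below 0.03 m/s and angle between each of capacitor, transformer's own z axis and vertical below 0.15 rad and contact force between the fingers and capacitor below 0.5 N and horizontal distance between capacitor and round_pad below 0.012 m and z of capacitor in the frame of round_pad below 0.008 m and contact force between the fingers and transformer below 0.5 N and horizontal distance between transformer and oblong_pad below 0.012 m and z of transformer in the frame of oblong_pad below 0.008 m and angle between the x axis of transformer and the x axis of oblong_pad, either way round below 0.25 rad); the robot touches nothing.
It fails at once if the capacitor or the transformer is tipped over (more than 0.6 rad) (angle between any of capacitor, transformer's own z axis and vertical above 0.6 rad).
It fails at once if the nut box or the screwdriver is moved by more than 25 mm (distance of any of nut_box, screwdriver from where it was at the start of the episode above 0.025 m).
It also fails if it takes over 136 s, if anything falls off the work surface, if the arm or the gripper's body presses on something with over 40 N, if the wrist force passes 120 N, or if a joint passes its speed limit or range.

## Working session

There is one attempt and no reset: what is moved stays moved. The work goes in short steps, Python scripts to look and compute and a shell command to move; the robot and the scene stay as the last step left them, time stands still between calls to the robot, and variables do not carry over. Pictures are saved under pics/ and viewed, about 12 in all and at most 16, crops included, and the job is handed in when it is done.

```bash
ls; mkdir -p pics; cat > h.py <<'E'
import numpy as np, cv2
from bench import readout, snapshot, ticket, robot
R=lambda r: cv2.Rodrigues(np.array(r,float))[0]
def grab(name):
    s=readout.sense(); d=snapshot(name)
    if name=="wrist":
        T=np.eye(4); T[:3,:3]=R(s["tool_rot"]); T[:3,3]=s["tool_pos"]; M=T@np.array(d["mount"])
    else:
        W=np.eye(4); W[:3,:3]=R(np.ravel(d["rvec"])); W[:3,3]=np.ravel(d["tvec"]); M=np.linalg.inv(W)
    d["M"]=M; d["f"]=210/np.tan(np.radians(d["vfov"])/2)
    return d
def cloud(d):
    v,u=np.mgrid[0:420,0:560]; z=d["depth"]
    P=np.stack([(u-d["cx"])/d["f"]*z,(v-d["cy"])/d["f"]*z,z],-1)
    return P@d["M"][:3,:3].T+d["M"][:3,3]
def onplane(d,u,v,h):
    r=d["M"][:3,:3]@np.array([(u-d["cx"])/d["f"],(v-d["cy"])/d["f"],1]); c=d["M"][:3,3]
    return c+r*(h-c[2])/r[2]
E
python3 - <<'E'
from h import *
s=readout.sense(); print(s)
for n in("scene","top"):
    d=grab(n); cv2.imwrite(f"pics/{n}1.png",cv2.resize(d["image"],(800,600))); np.savez(f"{n}.npz",**{k:v for k,v in d.items()})
    print(n,d["M"].round(2).tolist(),d["f"],d["cx"],d["cy"])
E
```

```text
pics
{'time': 0.0, 'joints': array([-1.4008146 ,  0.62932241,  0.03843482,  1.51837709, -0.02700519,
        0.99629694, -0.0200106 ]), 'joint_velocities': array([ 0.0004779 ,  0.00030304, -0.00023351,  0.00035588, -0.00177429,
        0.00099972,  0.0002885 ]), 'effort': array([ 6.85507621e-04, -5.49732542e+01,  1.14360038e+00, -1.86627603e+01,
       -5.23470703e-02,  2.36950361e-02,  1.53940036e-04]), 'tool_pos': array([151.64603574, 631.34543579, 193.26648323]), 'tool_rot': array([ 2.46638428e+00,  1.94400041e+00, -2.31091209e-03]), 'contact_force': array([-0.59118585,  0.11398215, -0.38282738]), 'wrist_torque': array([-0.01833623, -0.02182996, -0.02939824]), 'finger_gap': 0.9957547773408212}
scene [[-0.17, 0.59, -0.79, 1394.71], [0.99, 0.12, -0.12, 140.65], [0.02, -0.8, -0.6, 645.94], [0.0, 0.0, 0.0, 1.0]] 398.3445605272443 276.3480161313088 209.82657955643836
top [[0.02, -0.99, 0.1, 515.71], [-1.0, -0.02, -0.0, -2.28], [0.01, -0.1, -0.99, 957.68], [0.0, 0.0, 0.0, 1.0]] 394.122275502027 277.30279384704534 213.3959191498346
```

View pics/scene1.png

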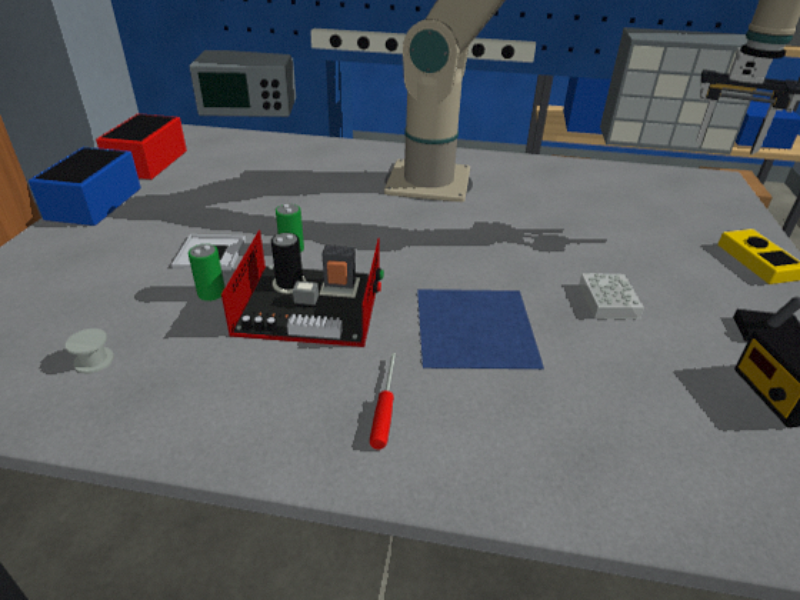

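View pics/top1.png

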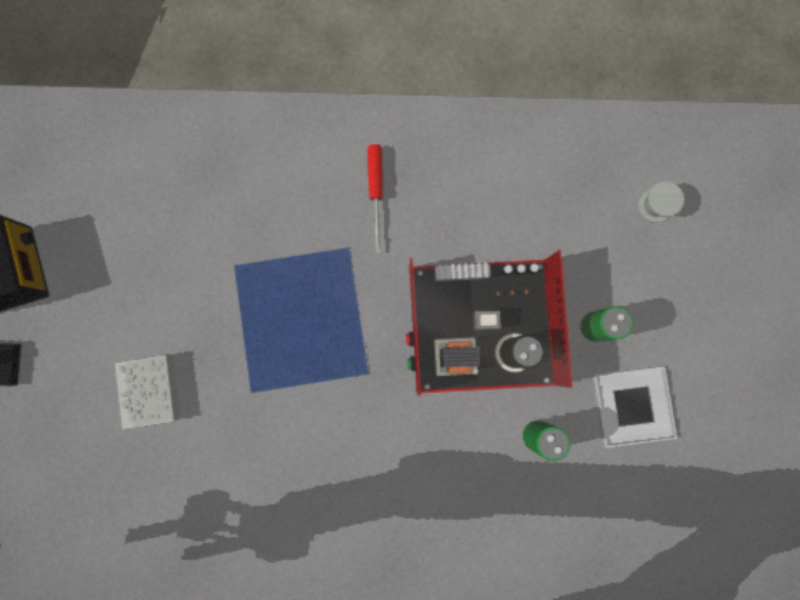

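The scene view shows the housing with the capacitor and transformer in front of the relay, and two green look-alikes nearby. In the 800x600 top view: capacitor (527,350), transformer (459,357), relay (488,320), tray (634,407), mat (302,320), nut box (145,390), screwdriver (377,195).

```bash
python3 - <<'E'
from h import *
d=dict(np.load("top.npz")); C=cloud(d); k=.7
def blob(u,v,r,z0,z1,n):
    m=np.zeros((420,560),bool); m[int(v*k)-r:int(v*k)+r,int(u*k)-r:int(u*k)+r]=1
    m&=(C[...,2]>z0)&(C[...,2]<z1)&(d["depth"]>0); P=C[m]
    print(n,len(P),"med z",np.median(P[:,2]).round(1),"rect",cv2.minAreaRect(P[:,:2].astype(np.float32)),"mean",P[:,:2].mean(0).round(1))
blob(527,350,20,98,120,"cap"); blob(459,357,20,82,100,"trafo"); blob(488,320,14,36,60,"relay")
blob(145,390,30,20,45,"nut"); blob(612,322,22,80,130,"green1"); blob(550,440,22,80,130,"green2")
for n,h,pts in [("mat",2,[(235,265),(349,248),(367,375),(250,392)]),("tray",10,[(595,376),(667,367),(677,438),(606,446)]),("dark",3,[(614,390),(648,386),(653,420),(620,425)]),
  ("oblong",13,[(435,340),(478,338),(480,374),(437,376)]),("board",10,[(413,272),(418,390),(548,385)]),("relaytop",46,[(488,320)]),("captop",108,[(527,350)]),("driver",5,[(375,150),(381,250)])]:
    P=np.array([onplane(d,u*k,v*k,h)[:2] for u,v in pts]); print(n,P.round(1).tolist(),"c",P.mean(0).round(1))
# side walls
for (a,b) in [(405,420),(550,580)]:
    m=np.zeros((420,560),bool); m[int(255*k):int(395*k),int(a*k):int(b*k)]=1; m&=(C[...,2]>80)&(C[...,2]<96)
    print("wall",cv2.minAreaRect(C[m][:,:2].astype(np.float32)))
s=readout.sense();print(R(s["tool_rot"]).round(3).tolist(), robot.__dict__ if hasattr(robot,'__dict__') else robot)
E
```

```text
cap 454 med z 107.7 rect ((537.0770874023438, -203.47677612304688), (49.81569290161133, 49.917823791503906), 45.04107666015625) mean [ 537.  -203.2]
trafo 358 med z 90.0 rect ((527.2457885742188, -107.01856231689453), (28.51304054260254, 56.85051727294922), 1.2658436298370361) mean [ 527.1 -106.7]
relay 228 med z 45.2 rect ((587.8115234375, -155.4642333984375), (28.13850975036621, 40.53090286254883), 1.471407413482666) mean [ 587.6 -154.6]
nut 1762 med z 27.2 rect ((460.006103515625, 402.72174072265625), (110.1068115234375, 86.35969543457031), 10.711023330688477) mean [459.8 401.3]
green1 472 med z 94.5 rect ((584.5989379882812, -344.1510009765625), (50.723976135253906, 50.33780288696289), 66.62029266357422) mean [ 584. -342.]
green2 486 med z 94.8 rect ((400.1973876953125, -244.9564666748047), (50.59077453613281, 49.57138442993164), 2.0390586853027344) mean [ 400.5 -244. ]
mat [[676.2, 272.4], [710.2, 77.8], [493.8, 40.9], [461.2, 236.3]] c [585.3 156.9]
tray [[500.5, -340.9], [518.1, -462.1], [401.4, -475.5], [386.0, -357.4]] c [ 451.5 -409. ]
dark [[477.7, -375.1], [485.6, -432.5], [429.3, -439.6], [419.9, -384.1]] c [ 453.1 -407.8]
oblong [[554.7, -71.9], [559.6, -144.0], [499.7, -147.8], [494.9, -76.1]] c [ 527.2 -110. ]
board [[669.6, -33.0], [471.0, -45.0], [483.9, -262.0]] c [ 541.5 -113.4]
relaytop [[587.7, -155.2]] c [ 587.7 -155.2]
captop [[538.8, -203.8]] c [ 538.8 -203.8]
driver [[884.8, 37.3], [707.4, 22.5]] c [796.1  29.9]
wall ((575.403564453125, -35.18995666503906), (210.43997192382812, 3.0560083389282227), 4.37653923034668)
wall ((587.0706787109375, -267.5010681152344), (206.87234497070312, 4.751428604125977), 4.549478054046631)
[[0.234, 0.972, -0.0], [0.972, -0.234, -0.002], [-0.002, 0.0, -1.0]] {}
```

```bash
cat > go.py <<'E'
import sys
from h import *
# usage: go.py x y z yaw_of_tool_x(deg): prints remaining tool-frame shift (mm) and turn
s=readout.sense(); A=R(s["tool_rot"]); p=np.array(s["tool_pos"]); y=np.degrees(np.arctan2(A[1,0],A[0,0]))
print("t",round(float(s["time"]),2),"pos",p.round(1),"yaw",y.round(2),"tilt",np.round(A[:2,2],4),"gap",round(float(s["finger_gap"]),3),"F",np.round(s["contact_force"],1))
if len(sys.argv)>3:
    t=np.array([float(v) for v in sys.argv[1:4]]); w=np.radians(float(sys.argv[4])); c,sn=np.cos(w),np.sin(w)
    T=np.array([[c,sn,0],[sn,-c,0],[0,0,-1]]).T
    print("tool shift mm (now axes)",(A.T@(t-p)).round(1)," (axes at target yaw)",(T.T@(t-p)).round(1),"rotvec",cv2.Rodrigues(A.T@T)[0].ravel().round(4))
E
python3 -m jog '[0.75,0,0.05,0,0,0,-0.103,0.75,0,0.05,0,0,0,-0.103,0.75,0,0.05,0,0,0,-0.103,0.75,0,0.05,0,0,0,0,0.75,0,0.05,0,0,0,0]' 20
python3 go.py 540 100 190 94
```

```text
time: 0.6
tool_pos: [401.7, 618.9, 193.9]
tool_rot: [-2.139, -2.301, 0.001]
contact_force: [0.3, 0.9, 0.0]
finger_gap: 0.749
t 0.6 pos [401.7 618.9 193.9] yaw 94.18 tilt [-0.0006 -0.0004] gap 0.749 F [0.3 0.9 0. ]
tool shift mm (now axes) [-527.6  100.2    4. ]  (axes at target yaw) [-527.3  101.8    3.9] rotvec [-0.0007  0.0004  0.0031]
```

```bash
for i in 1 2 3; do :; done
python3 -m jog '[0.75,-0.048,0.01,0,0,0,0,0.75,-0.048,0.01,0,0,0,0,0.75,-0.048,0.01,0,0,0,0,0.75,-0.048,0.01,0,0,0,0,0.75,-0.048,0.01,0,0,0,0]' >/dev/null
python3 -m jog '[0.75,-0.048,0.01,0,0,0,0,0.75,-0.048,0.01,0,0,0,0,0.75,-0.048,0.01,0,0,0,0,0.75,-0.048,0.01,0,0,0,0,0.75,-0.048,0.01,0,0,0,0]' >/dev/null
python3 -m jog '[0.75,-0.048,0.01,0,0,0,0,0.75,-0.048,0.01,0,0,0,0,0.75,-0.048,0.01,0,0,0,0,0.75,-0.048,0.01,0,0,0,0,0.75,0,0,0,0,0,0]' >/dev/null
python3 go.py 537 -203.3 190 94
```

```text
t 2.1 pos [589.2 -50.6 193.7] yaw 93.5 tilt [ 0.0003 -0.0057] gap 0.749 F [0.  0.3 0.1]
tool shift mm (now axes) [-149.2  -61.4    4.5]  (axes at target yaw) [-148.7  -62.7    3.7] rotvec [-0.      0.0058 -0.0087]
```

```bash
python3 -m jog '[0.75,-0.04,-0.016,0,0,0,-0.009,0.75,-0.04,-0.016,0,0,0,0,0.75,-0.04,-0.016,0,0,0.006,0,0.75,-0.029,-0.0145,0.004,0,0,0,0.75,0,0,0,0,0,0]' >/dev/null
python3 -m jog '[0.75,0,0,0,0,0,0]' >/dev/null
python3 go.py 537 -203.3 190 94
python3 - <<'E'
from h import *
d=grab("wrist"); cv2.imwrite("pics/w1.png",cv2.resize(d["image"],(700,525))); C=cloud(d)
for n,z0,z1,c in [("cap",98,116,(537,-203)),("trafo",80,98,(527,-107)),("relay",38,60,(588,-155))]:
    m=(C[...,2]>z0)&(C[...,2]<z1)&(np.hypot(C[...,0]-c[0],C[...,1]-c[1])<45)&(d["depth"]>0)
    if m.sum()>20: print(n,m.sum(),np.median(C[m][:,2]),cv2.minAreaRect(C[m][:,:2].astype(np.float32)))
E
```

```text
t 2.7 pos [ 537.6 -193.8  189.6] yaw 94.63 tilt [-0.0012  0.0068] gap 0.748 F [-0.   0.2 -0.1]
tool shift mm (now axes) [-9.4 -1.4 -0.4]  (axes at target yaw) [-9.4 -1.3 -0.4] rotvec [-0.0007 -0.0068  0.011 ]
cap 2926 108.63981264250793 ((537.9647216796875, -201.585693359375), (50.89305877685547, 50.82905578613281), 5.73029899597168)
trafo 2284 91.00379203744299 ((527.9863891601562, -103.84688568115234), (30.536842346191406, 57.30540084838867), 2.2423362731933594)
relay 1088 46.02865547352798 ((589.5390014648438, -152.05206298828125), (30.193828582763672, 40.006370544433594), 2.501274824142456)
```

View pics/w1.png

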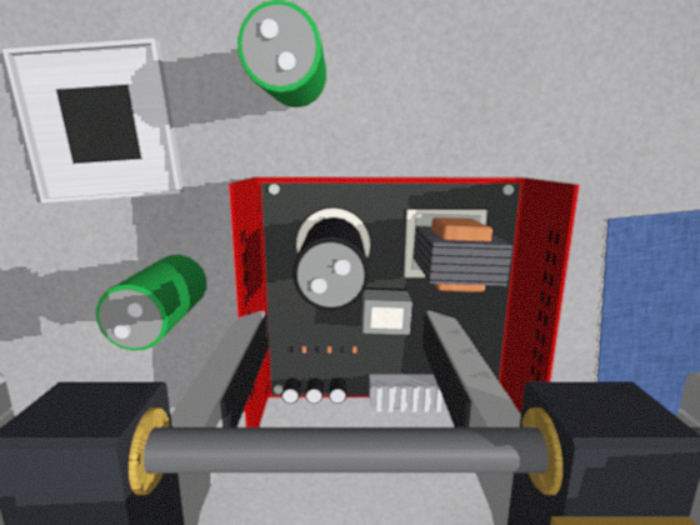

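Third picture: capacitor top at (330,270) between the fingers, transformer (465,255), relay (387,313); both measures agree within 3 mm.

```bash
python3 -m jog '[0.75,-0.0085,-0.001,0,0,-0.0068,0.008,0.75,0,0,0.03,0,0,0,0.75,0,0,0.035,0,0,0,0.75,0,0,0.035,0,0,0,0.75,0,0,0.015,0,0,0]' >/dev/null
python3 -m jog '[0.75,0,0,0,0,0,0]' >/dev/null
python3 go.py 537.5 -202.5 73 94
python3 -m jog '[0.3,0,0,0,0,0,0,0.3,0,0,0,0,0,0,0.3,0,0,0,0,0,0,0.3,0,0,0,0,0,0,0.3,0,0,0,0,0,0]' 20
```

```text
t 3.35 pos [ 536.5 -200.8   72.6] yaw 94.37 tilt [-0.0044  0.0009] gap 0.753 F [0.4 0.8 0.4]
tool shift mm (now axes) [-1.7  0.9 -0.4]  (axes at target yaw) [-1.7  0.9 -0.4] rotvec [-0.0043 -0.0012  0.0064]
time: 3.85
tool_pos: [538.9, -202.9, 76.2]
tool_rot: [2.136, 2.3, 0.001]
contact_force: [-0.3, 0.3, 6.1]
finger_gap: 0.546
```

```bash
python3 -m jog '[0.3,0,0,-0.01,0,0,0,0.3,0,0,-0.03,0,0,0,0.3,0,0,-0.03,0,0,0,0.3,0,0,-0.035,0,0,0,0.3,0,0,-0.03,0,0,0]' 
python3 -m jog '[0.3,0,0,0,0,0,0]' >/dev/null
python3 go.py 537 185 205 94
```

```text
time: 4.35
tool_pos: [537.1, -202.4, 211.7]
tool_rot: [2.138, 2.302, -0.001]
contact_force: [0.8, -0.4, -1.8]
finger_gap: 0.543
t 4.45 pos [ 540.1 -203.4  214.1] yaw 94.23 tilt [ 0.0074 -0.0034] gap 0.545 F [ 0.1  0.4 -2.9]
tool shift mm (now axes) [387.6  25.5   7.8]  (axes at target yaw) [387.7  24.    9.1] rotvec [0.0071 0.0039 0.0041]
```

```bash
python3 -m jog '[0.3,0.02,0.001,0,0,0,0,0.3,0.04,0.0025,0,0,0,0,0.3,0.045,0.0025,0,0,0,0,0.3,0.045,0.0025,0,0,0,0,0.3,0.045,0.0025,0,0,0,0]' >/dev/null
python3 -m jog '[0.3,0.045,0.0025,0,0,0,0,0.3,0.045,0.0025,0,0,0,0,0.3,0.045,0.0025,0,0,0,0,0.3,0.04,0.0025,0,0,0,0,0.3,0.02,0.001,0,0,0,0]' >/dev/null
python3 -m jog '[0.3,0,0,0.01,0,0,0,0.3,0,0,0,0,0,0]' >/dev/null
python3 go.py 537 185 64.5 94
```

```text
t 5.65 pos [528.7 186.6 197. ] yaw 94.28 tilt [-0.005  -0.0038] gap 0.543 F [-0.8 -0.8 -2.7]
tool shift mm (now axes) [ -1.8   8.9 132.4]  (axes at target yaw) [ -2.2   8.2 132.5] rotvec [-0.0052  0.0034  0.0049]
```

```bash
python3 -m jog '[0.3,0,0.005,0.03,0,0,0,0.3,0,0,0.04,0,0,0,0.3,0,0,0.035,0,0,0,0.3,0,0,0.018,0,0,0,0.3,0,0,0,0,0,0]' >/dev/null
python3 -m jog '[0.3,0,0,0.002,0,0,0,0.3,0,0,0,0,0,0]'
```

```text
time: 6.35
tool_pos: [536.7, 187.7, 75.6]
tool_rot: [2.138, 2.3, 0.001]
contact_force: [0.2, 0.1, -2.9]
finger_gap: 0.545
```

```bash
python3 -m jog '[0.3,0,0,0.006,0,0,0,0.3,0,0,0.002,0,0,0,0.3,0,0,0,0,0,0]'
python3 -m jog '[0.3,0,0,0.002,0,0,0,0.3,0,0,0,0,0,0,0.3,0,0,0,0,0,0]'
```

```text
time: 6.65
tool_pos: [535.7, 188.3, 66.7]
tool_rot: [2.137, 2.302, -0.001]
contact_force: [-0.2, -0.2, -3.0]
finger_gap: 0.548
time: 6.95
tool_pos: [536.1, 188.5, 65.2]
tool_rot: [2.137, 2.302, 0.0]
contact_force: [-2.2, -0.6, 3.1]
finger_gap: 0.547
```

```bash
python3 -m jog '[0.65,0,0,0,0,0,0,0.75,0,0,0,0,0,0,0.75,0,0,-0.02,0,0,0,0.75,0,0,-0.04,0,0,0,0.75,0,0,-0.05,0,0,0]' >/dev/null
python3 -m jog '[0.75,0,0,-0.02,0,0,0,0.75,-0.04,0.0,0,0,0,0,0.75,-0.045,0,0,0,0,0,0.75,-0.045,0,0,0,0,0,0.75,-0.045,0,0,0,0,0]' 
python3 go.py 527.5 -105.5 190 93.8
```

```text
time: 7.95
tool_pos: [548.7, 12.4, 194.8]
tool_rot: [2.136, 2.302, -0.0]
contact_force: [0.2, 0.5, 0.2]
finger_gap: 0.75
t 7.95 pos [548.7  12.4 194.8] yaw 94.29 tilt [ 0.0005 -0.0008] gap 0.75 F [0.2 0.5 0.2]
tool shift mm (now axes) [-116.   -30.     4.9]  (axes at target yaw) [-116.3  -29.     4.8] rotvec [0.0005 0.0008 0.0085]
```

```bash
python3 -m jog '[0.8,-0.04,-0.01,0,0,0,0.02,0.8,-0.04,-0.01,0,0,0,0.02,0.8,-0.025,-0.008,0,0,0,0,0.8,0,0,0,0,0,0,0.8,0,0,0,0,0,0]' >/dev/null
python3 go.py 527.5 -105.3 140 92
python3 - <<'E'
from h import *
d=grab("wrist"); cv2.imwrite("pics/w2.png",cv2.resize(d["image"],(700,525))); C=cloud(d)
for n,z0,z1,c in [("trafo",80,98,(527,-105)),("relay",38,60,(588,-153))]:
    m=(C[...,2]>z0)&(C[...,2]<z1)&(np.hypot(C[...,0]-c[0],C[...,1]-c[1])<40)&(d["depth"]>0)
    if m.sum()>20: print(n,m.sum(),np.median(C[m][:,2]),cv2.minAreaRect(C[m][:,:2].astype(np.float32)))
d=grab("top"); np.savez("top2.npz",**d); cv2.imwrite("pics/t2.png",cv2.resize(d["image"][140:300,140:500],(800,356)))
E
```

```text
t 8.45 pos [526.8 -92.4 194.8] yaw 91.9 tilt [ 0.0002 -0.0002] gap 0.8 F [-0.7 -0.5 -0.3]
tool shift mm (now axes) [-12.9   0.2  54.8]  (axes at target yaw) [-12.9   0.2  54.8] rotvec [ 0.0002  0.0002 -0.0018]
trafo 2145 90.96165503151053 ((524.6004028320312, -104.26592254638672), (37.68944549560547, 56.64260482788086), 3.915670156478882)
relay 846 45.89764985365139 ((589.6248779296875, -151.57203674316406), (30.43307113647461, 39.51646423339844), 2.5116467475891113)
```

View pics/w2.png

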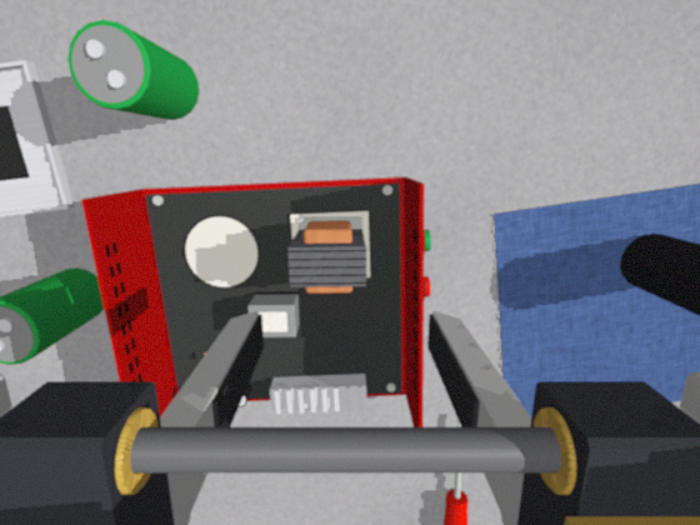

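The round pad is now free at (221,251), transformer at (328,258), capacitor standing on the mat at the right edge.

```bash
python3 -m jog '[0.8,-0.0125,0,0,0,0,0,0.8,0,0,0.035,0,0,0,0.8,0,0,0.035,0,0,0,0.8,0,0,0.035,0,0,0,0.8,0,0,0.029,0,0,0]' >/dev/null
python3 -m jog '[0.8,0,0,0,0,0,0]' >/dev/null
python3 go.py 527.5 -105.3 61 92
python3 -m jog '[0.4,0,0,0,0,0,0,0.4,0,0,0,0,0,0,0.4,0,0,0,0,0,0,0.4,0,0,0,0,0,0,0.4,0,0,0,0,0,0]' 35
python3 -m jog '[0.4,0,0,-0.01,0,0,0,0.4,0,0,-0.03,0,0,0,0.4,0,0,-0.035,0,0,0,0.4,0,0,-0.035,0,0,0,0.4,0,0,-0.03,0,0,0]' >/dev/null
python3 -m jog '[0.4,0,0,0,0,0,0]' >/dev/null
python3 go.py 620 100 195 92
```

```text
t 9.15 pos [ 524.5 -104.4   57.6] yaw 92.03 tilt [-0.0071  0.0003] gap 0.801 F [ 0.2 -0.4  0.5]
tool shift mm (now axes) [-1.   3.  -3.5]  (axes at target yaw) [-1.   3.  -3.4] rotvec [-0.0071 -0.0005  0.0005]
time: 9.65
tool_pos: [528.6, -105.4, 62.5]
tool_rot: [2.181, 2.256, 0.002]
contact_force: [-0.3, -1.2, 6.8]
finger_gap: 0.592
t 10.25 pos [ 529.5 -105.3  204.7] yaw 91.96 tilt [ 0.0075 -0.002 ] gap 0.594 F [ 0.1  0.  -5.6]
tool shift mm (now axes) [202.1  97.4  10. ]  (axes at target yaw) [202.   97.6   9.7] rotvec [ 0.0074  0.0022 -0.0007]
```

```bash
python3 -m jog '[0.4,0.02,0.01,0,0,0,0,0.4,0.035,0.017,0,0,0,0,0.4,0.04,0.02,0,0,0,0,0.4,0.04,0.02,0,0,0,0,0.4,0.035,0.017,0,0,0,0]' >/dev/null
python3 -m jog '[0.4,0.028,0.012,0,0,0,0,0.4,0,0,0.02,0,0,0,0.4,0,0,0.03,0,0,0,0.4,0,0,0.03,0,0,0,0.4,0,0,0.03,0,0,0]' >/dev/null
python3 -m jog '[0.4,0,0,0.02,0,0,0,0.4,0,0,0,0,0,0]' >/dev/null
python3 go.py 620 100 51.5 92
```

```text
t 11.45 pos [611.4  95.3  65.5] yaw 91.97 tilt [-0.0107 -0.0028] gap 0.592 F [-0.2  0.1 -4.8]
tool shift mm (now axes) [ 4.4  8.9 13.9]  (axes at target yaw) [ 4.4  8.7 14. ] rotvec [-0.0108  0.0024 -0.0005]
```

```bash
python3 -m jog '[0.4,0,0,0.008,0,0,0,0.4,0,0,0.003,0,0,0,0.4,0,0,0,0,0,0]'
python3 -m jog '[0.4,0,0,0.002,0,0,0,0.4,0,0,0,0,0,0,0.4,0,0,0,0,0,0]'
python3 go.py 620 100 51.5 92
```

```text
time: 11.75
tool_pos: [616.5, 96.1, 59.9]
tool_rot: [2.183, 2.259, -0.0]
contact_force: [-0.1, 0.1, -5.1]
finger_gap: 0.591
time: 12.05
tool_pos: [616.6, 96.2, 58.1]
tool_rot: [2.183, 2.258, 0.0]
contact_force: [1.0, -0.1, -5.4]
finger_gap: 0.596
t 12.05 pos [616.6  96.2  58.1] yaw 91.96 tilt [ 0.0007 -0.0007] gap 0.596 F [ 1.  -0.1 -5.4]
tool shift mm (now axes) [3.7 3.5 6.6]  (axes at target yaw) [3.7 3.5 6.6] rotvec [ 0.0007  0.0007 -0.0008]
```

```bash
python3 -m jog '[0.4,0,0,0.004,0,0,0,0.4,0,0,0,0,0,0,0.4,0,0,0,0,0,0]'
python3 -m jog '[0.4,0,0,0.002,0,0,0,0.4,0,0,0,0,0,0,0.4,0,0,0,0,0,0]'
```

```text
time: 12.35
tool_pos: [616.2, 96.1, 53.5]
tool_rot: [2.183, 2.259, -0.001]
contact_force: [0.1, -0.3, -5.8]
finger_gap: 0.593
time: 12.65
tool_pos: [616.4, 96.2, 51.6]
tool_rot: [2.183, 2.259, -0.001]
contact_force: [-0.2, -0.1, -5.5]
finger_gap: 0.594
```

```bash
python3 -m jog '[0.4,0,0,0.002,0,0,0,0.4,0,0,0,0,0,0,0.4,0,0,0,0,0,0]'
```

```text
time: 12.95
tool_pos: [616.5, 96.1, 51.6]
tool_rot: [2.183, 2.258, -0.0]
contact_force: [-3.4, -0.6, 7.6]
finger_gap: 0.593
```

```bash
python3 -m jog '[0.7,0,0,0,0,0,0,0.8,0,0,0,0,0,0,0.8,0,0,-0.02,0,0,0,0.8,0,0,-0.04,0,0,0,0.8,0,0,-0.05,0,0,0]' >/dev/null
python3 -m jog '[0.65,0,0,-0.02,0,0,0,0.65,-0.04,-0.006,0,0,0,0,0.65,-0.045,-0.006,0,0,0,0,0.65,-0.045,-0.006,0,0,0,0,0.65,-0.04,-0.006,0,0,0,0]' >/dev/null
python3 -m jog '[0.65,-0.04,-0.006,0,0,0,0,0.65,-0.035,0,0,0,0,0,0.65,0,0,0,0,0,0,0.65,0,0,0,0,0,0,0.65,0,0,0,0,0,0]' >/dev/null
python3 go.py 589 -152.8 33 92.5
python3 - <<'E'
from h import *
d=grab("top"); C=cloud(d); cv2.imwrite("pics/t3.png",cv2.resize(d["image"][150:310,150:470],(800,400)))
d2=grab("wrist"); np.savez("w3.npz",**d2); np.savez("t3.npz",**d); cv2.imwrite("pics/w3.png",d2["image"]); D=cloud(d2)
for N,Q,dd in(("top",C,d),("wrist",D,d2)):
  for n,z0,z1,c,r in [("trafo",70,90,(616,96),45),("cap",88,106,(536,188),40),("relay",38,60,(588,-153),35),("round",11.3,15.5,(537,-203),45),("obl",11.3,15.5,(528,-107),50)]:
    m=(Q[...,2]>z0)&(Q[...,2]<z1)&(np.hypot(Q[...,0]-c[0],Q[...,1]-c[1])<r)&(dd["depth"]>0)
    if n in("round","obl"): m&=(dd["image"].min(-1)>110)
    if m.sum()>20: print(N,n,m.sum(),np.median(Q[m][:,2]).round(1),np.round(Q[m][:,:2].mean(0),1),cv2.minAreaRect(Q[m][:,:2].astype(np.float32)))
E
```

```text
t 14.45 pos [ 595.2 -147.7  179.9] yaw 92.07 tilt [0.0004 0.0005] gap 0.645 F [ 0.6  1.2 -0.3]
tool shift mm (now axes) [ -4.9  -6.4 146.9]  (axes at target yaw) [ -4.8  -6.4 146.9] rotvec [ 0.0004 -0.0005 -0.0075]
top trafo 342 78.8 [614.2  93.9] ((614.5615234375, 94.40057373046875), (29.801645278930664, 54.48101043701172), 1.3576194047927856)
top cap 448 96.1 [534.3 185.6] ((534.3058471679688, 186.21939086914062), (50.802040100097656, 50.340904235839844), 45.569000244140625)
top relay 35 43.6 [ 576.8 -162.8] ((578.3604125976562, -155.94192504882812), (9.295760154724121, 39.83450698852539), 2.1553902626037598)
top round 345 12.8 [ 537.4 -204.9] ((537.390625, -204.98797607421875), (59.646488189697266, 62.67925262451172), 1.2420811653137207)
top obl 447 12.8 [ 528.1 -106.1] ((528.3902587890625, -106.91246032714844), (59.50102996826172, 67.0589370727539), 5.269810676574707)
wrist trafo 1818 79.9 [614.6  87.9] ((615.6144409179688, 91.94517517089844), (30.436750411987305, 47.16820526123047), 2.811832904815674)
wrist relay 1253 46.1 [ 588.9 -152.2] ((589.664306640625, -152.35862731933594), (29.708066940307617, 39.493804931640625), 2.3319573402404785)
wrist round 3075 13.0 [ 538.  -201.9] ((538.674560546875, -202.0028076171875), (63.35848617553711, 63.96725845336914), 35.36441421508789)
wrist obl 3943 13.1 [ 529.1 -103.7] ((530.2168579101562, -104.26473236083984), (61.57765579223633, 69.34320068359375), 4.681149959564209)
```

View pics/t3.png

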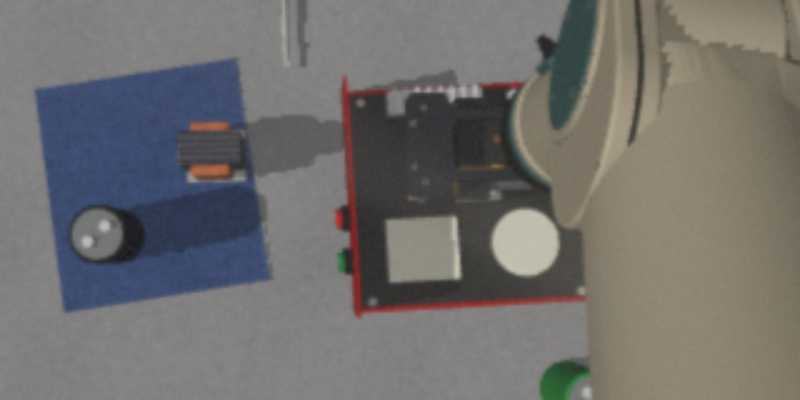

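View pics/w3.png

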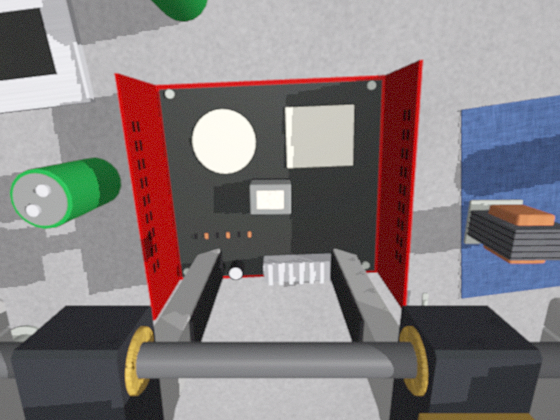

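The transformer and capacitor stand on the mat; both pads are free. The relay sits at (270,197) in the wrist view. Top-camera positions are biased about (-2,-2) mm against known release points, while the wrist camera agrees with the robot.

```bash
python3 -m jog '[0.65,-0.0045,-0.0055,0,0,0,-0.006,0.65,0,0,0.04,0,0,0,0.65,0,0,0.04,0,0,0,0.65,0,0,0.035,0,0,0,0.65,0,0,0.015,0,0,0]' >/dev/null
python3 -m jog '[0.65,0,0,0.007,0,0,0,0.65,0,0,0.004,0,0,0,0.65,0,0,0,0,0,0]' >/dev/null
python3 go.py 589.5 -152.3 36 92.4
```

```text
t 15.35 pos [ 590.2 -154.6   39.8] yaw 92.31 tilt [ 0.0016 -0.0012] gap 0.648 F [-0.4 -0.2  1.2]
tool shift mm (now axes) [ 2.3 -0.7  3.8]  (axes at target yaw) [ 2.3 -0.6  3.8] rotvec [ 0.0016  0.0012 -0.0015]
```

```bash
python3 -m jog '[0.65,0.002,-0.0005,0.004,0,0,0,0.3,0,0,0,0,0,0,0.3,0,0,0,0,0,0,0.3,0,0,0,0,0,0,0.3,0,0,0,0,0,0]' 15
python3 -m jog '[0.3,0,0,0,0,0,0]' >/dev/null; python3 go.py
python3 -m jog '[0.3,0,0,-0.02,0,0,0,0.3,0,0,-0.035,0,0,0,0.3,0,0,-0.035,0,0,0,0.3,0,0,-0.03,0,0,0,0.3,0,0,-0.02,0,0,0]' >/dev/null
python3 -m jog '[0.3,0,0,0,0,0,0]' >/dev/null
python3 go.py 454 -406 180 92.4
```

```text
time: 15.85
tool_pos: [589.0, -152.6, 35.1]
tool_rot: [2.176, 2.265, -0.001]
contact_force: [-0.4, 0.1, -0.6]
finger_gap: 0.346
t 15.95 pos [ 589.  -152.3   35.1] yaw 92.3 tilt [ 0.0003 -0.0005] gap 0.304 F [0.1 1.7 1.6]
t 16.55 pos [ 591.  -152.9  178. ] yaw 92.29 tilt [ 0.0061 -0.0022] gap 0.299 F [-0.3  0.7  0.2]
tool shift mm (now axes) [-247.4 -147.    -2.3]  (axes at target yaw) [-247.1 -147.4   -2. ] rotvec [ 0.006   0.0025 -0.0019]
```

```bash
python3 - <<'E'
from h import *
d=grab("wrist"); cv2.imwrite("pics/w4.png",d["image"]); D=cloud(d)
d=grab("scene"); cv2.imwrite("pics/s4.png",cv2.resize(d["image"][130:260,120:420],(800,347)))
E
```

```text
(no output)
```

View pics/w4.png

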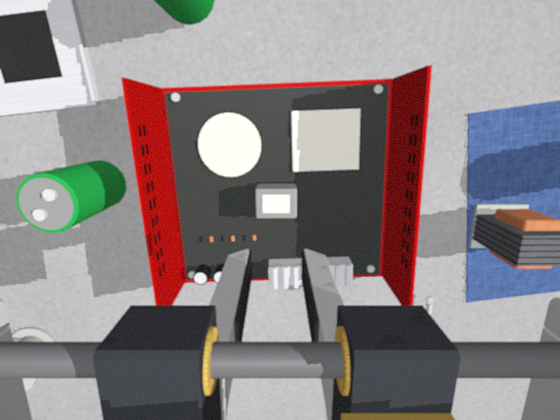

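View pics/s4.png

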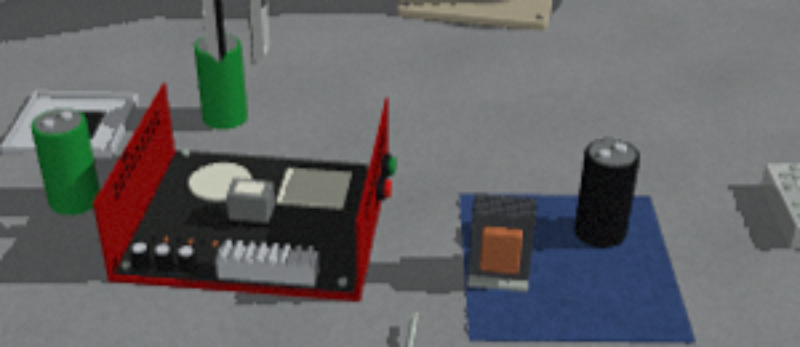

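The relay is still on the board at (276,201) with the fingers shut empty; the rest is as before. Measuring the relay to see whether it moved.

```bash
python3 - <<'E'
from h import *
d=grab("wrist"); Q=cloud(d); print(readout.sense()["tool_pos"],d["mount"])
m=(Q[...,2]>38)&(Q[...,2]<60)&(np.hypot(Q[...,0]-588,Q[...,1]+153)<45)&(d["depth"]>0)
print(m.sum(),np.median(Q[m][:,2]),Q[m].mean(0),cv2.minAreaRect(Q[m][:,:2].astype(np.float32)))
for z in(12,20,30): 
  k=(Q[...,2]>z)&(Q[...,2]<z+8)&(np.hypot(Q[...,0]-588,Q[...,1]+153)<40); print(z,k.sum(),Q[k].min(0),Q[k].max(0))
E
```

```text
[ 587.99811941 -152.21361434  173.79292984] [[ 9.99999748e-01  3.96660795e-04  5.87948045e-04  1.06623407e+00]
 [-5.39106461e-04  9.63775359e-01  2.66714766e-01 -7.74205672e+01]
 [-4.60854547e-04 -2.66715016e-01  9.63775331e-01 -1.90641427e+02]
 [ 0.00000000e+00  0.00000000e+00  0.00000000e+00  1.00000000e+00]]
1263 46.100397731309045 [ 588.87207322 -152.2872266    45.95838844] ((589.5686645507812, -152.33270263671875), (29.377370834350586, 39.23868942260742), 2.491098165512085)
12 163 [ 552.69267885 -191.60279911   12.01428534] [ 616.78877694 -115.98126415   19.9421173 ]
20 54 [ 574.02432168 -172.30844525   20.12811994] [ 576.46350249 -133.61364541   27.33799755]
30 69 [ 574.23625369 -171.58848921   30.00825509] [ 576.04222606 -133.08607558   37.29275847]
```

The relay has not moved by even 0.2 mm. I'll retry, watching the fingers while closed.

```bash
python3 -m jog '[0.65,0,0,0,0,0,0,0.65,0,0,0.04,0,0,0,0.65,0,0,0.04,0,0,0,0.65,0,0,0.035,0,0,0,0.65,0,0,0.015,0,0,0]' >/dev/null
python3 -m jog '[0.65,0,0,0.004,0,0,0,0.65,0,0,0.002,0,0,0,0.65,0,0,0,0,0,0,0.65,0,0,0,0,0,0]' >/dev/null
python3 go.py 589.6 -152.3 34 92.4
python3 - <<'E'
from h import *
d=grab("wrist"); cv2.imwrite("pics/w5.png",d["image"])
E
```

```text
t 17.6 pos [ 590.  -152.8   40.4] yaw 92.3 tilt [ 0.0027 -0.0014] gap 0.652 F [-0.7  0.2 -0.2]
tool shift mm (now axes) [ 0.5 -0.4  6.4]  (axes at target yaw) [ 0.5 -0.4  6.4] rotvec [ 0.0026  0.0015 -0.0017]
```

View pics/w5.png

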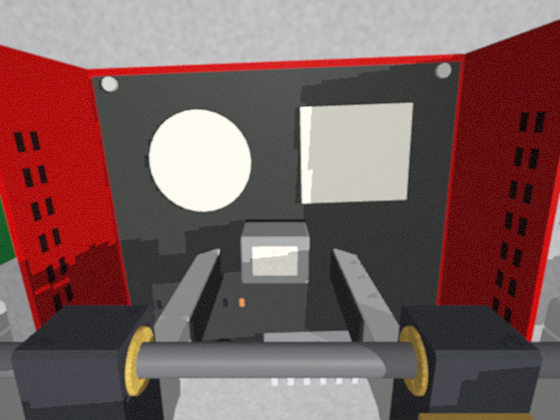

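The relay (275,260) lies squarely between the fingertips (row 250), so the pose is right.

```bash
python3 -m jog '[0.65,0,0,0.005,0,0,0,0.65,0,0,0,0,0,0,0.5,0,0,0,0,0,0,0.5,0,0,0,0,0,0]' 30|tail -2
python3 -m jog '[0.38,0,0,0,0,0,0,0.38,0,0,0,0,0,0]' |tail -2
python3 -m jog '[0.38,0,0,0,0,0,0,0.38,0,0,0,0,0,0]' |tail -2
python3 -m jog '[0.38,0,0,0,0,0,0,0.38,0,0,0,0,0,0]'
python3 - <<'E'
from h import *
d=grab("wrist"); cv2.imwrite("pics/w6.png",d["image"])
E
```

```text
contact_force: [-0.4, -0.4, -0.0]
finger_gap: 0.522
contact_force: [1.7, 0.1, -0.7]
finger_gap: 0.406
contact_force: [0.5, 0.7, -0.1]
finger_gap: 0.404
time: 18.65
tool_pos: [588.9, -152.5, 33.9]
tool_rot: [2.176, 2.265, -0.001]
contact_force: [0.1, -0.6, 0.6]
finger_gap: 0.4
```

View pics/w6.png

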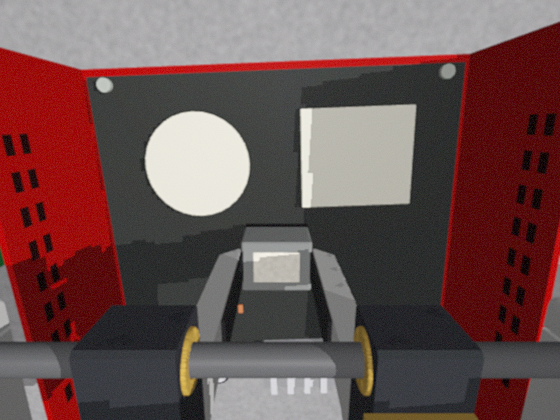

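```bash
python3 -m jog '[0.3,0,0,0,0,0,0,0.3,0,0,0,0,0,0,0.3,0,0,0,0,0,0]' 40 |tail -2
python3 -m jog '[0.3,0,0,0,0,0,0,0.3,0,0,0,0,0,0,0.3,0,0,0,0,0,0]'  |tail -2
python3 - <<'E'
from h import *
d=grab("wrist"); Q=cloud(d); print(d["f"])
m=(Q[...,2]>38)&(Q[...,2]<60)&(np.hypot(Q[...,0]-588,Q[...,1]+153)<45)&(d["depth"]>0)&(Q[...,0]<606)
print(m.sum(),np.median(Q[m][:,2]),cv2.minAreaRect(Q[m][:,:2].astype(np.float32)))
v=d["depth"][262,200:350:4]; print(v.round(0)); 
print(Q[262,200:350:6].round(0).tolist())
E
```

```text
contact_force: [-2.3, 2.1, 12.1]
finger_gap: 0.305
contact_force: [-2.3, 0.6, 11.3]
finger_gap: 0.305
340.16108320980464
3444 48.86024295698621 ((590.4671630859375, -150.775390625), (30.657920837402344, 52.43745803833008), 1.6423776149749756)
[232. 234. 233. 233. 233. 233. 234. 173. 172. 173. 172. 173. 177. 193.
 191. 192. 192. 192. 190. 190. 190. 190. 189. 190. 190. 190. 176. 172.
 172. 172. 173. 173. 174. 233. 233. 232. 232. 235.]
[[606.0, -202.0, 11.0], [607.0, -198.0, 9.0], [606.0, -194.0, 10.0], [606.0, -190.0, 9.0], [606.0, -186.0, 9.0], [581.0, -175.0, 67.0], [581.0, -172.0, 66.0], [581.0, -169.0, 65.0], [583.0, -166.0, 62.0], [589.0, -163.0, 47.0], [588.0, -160.0, 48.0], [588.0, -157.0, 49.0], [588.0, -153.0, 49.0], [587.0, -150.0, 50.0], [587.0, -147.0, 50.0], [587.0, -143.0, 49.0], [587.0, -140.0, 50.0], [587.0, -137.0, 50.0], [579.0, -135.0, 67.0], [580.0, -132.0, 66.0], [579.0, -129.0, 66.0], [580.0, -126.0, 65.0], [603.0, -112.0, 10.0], [603.0, -108.0, 10.0], [602.0, -104.0, 11.0]]
```

```bash
python3 - <<'E'
from h import *
a=grab("wrist")["image"][190:330,170:390]; b=grab("scene")["image"][170:250,150:280]
cv2.imwrite("pics/c7.png",np.vstack([cv2.resize(a,(520,330)),cv2.resize(b,(520,270))]))
E
python3 go.py
```

```text
t 19.45 pos [ 589.7 -152.1   35.6] yaw 92.32 tilt [ 0.0017 -0.0007] gap 0.304 F [-2.3  1.4 10.8]
```

View pics/c7.png

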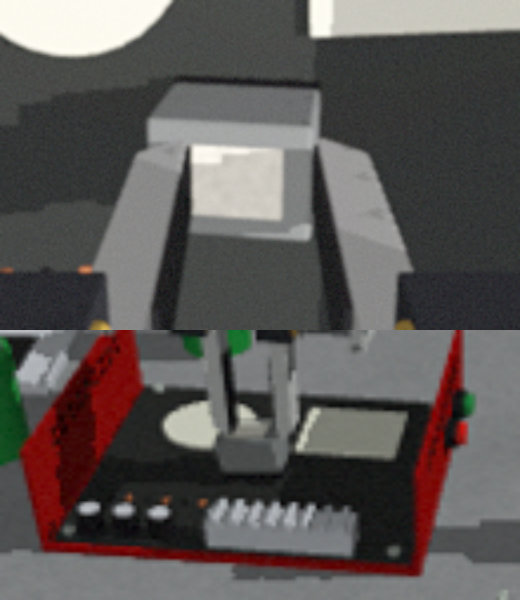

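The fingers overlap the relay's outline, pressing into it: the grip force was too much for this light part. I'll open and regrip gently.

```bash
python3 -m jog '[0.4,0,0,0,0,0,0,0.5,0,0,0,0,0,0,0.6,0,0,0,0,0,0,0.65,0,0,0,0,0,0,0.65,0,0,0,0,0,0]' 4 
python3 - <<'E'
from h import *
d=grab("wrist"); Q=cloud(d)
m=(Q[...,2]>38)&(Q[...,2]<60)&(np.hypot(Q[...,0]-588,Q[...,1]+153)<24)&(d["depth"]>0)&(Q[...,0]<606)
print(m.sum(),np.median(Q[m][:,2]),Q[m][:,2].min(),Q[m][:,2].max(),cv2.minAreaRect(Q[m][:,:2].astype(np.float32)))
E
python3 -m jog '[0.5,0,0,0,0,0,0,0.48,0,0,0,0,0,0,0.45,0,0,0,0,0,0,0.42,0,0,0,0,0,0,0.40,0,0,0,0,0,0]' 4 |tail -2
python3 -m jog '[0.4,0,0,0,0,0,0,0.4,0,0,0,0,0,0]' |tail -2
python3 -m jog '[0.37,0,0,0,0,0,0,0.37,0,0,0,0,0,0]' |tail -2
python3 -m jog '[0.37,0,0,0,0,0,0,0.37,0,0,0,0,0,0]' |tail -3
```

```text
time: 19.95
tool_pos: [589.4, -153.0, 34.5]
tool_rot: [2.175, 2.264, -0.0]
contact_force: [-0.1, -0.8, 3.6]
finger_gap: 0.641
3021 53.033860986154934 38.00491691644112 59.99934748000882 ((590.4749755859375, -158.85940551757812), (30.566333770751953, 36.056766510009766), 2.1313955783843994)
contact_force: [-1.8, -0.3, 15.4]
finger_gap: 0.403
contact_force: [-2.8, 0.3, 13.9]
finger_gap: 0.401
contact_force: [-2.1, 1.9, 14.7]
finger_gap: 0.366
tool_rot: [2.175, 2.264, 0.001]
contact_force: [-2.9, 1.5, 16.0]
finger_gap: 0.374
```

```bash
python3 -m jog '[0.5,0,0,0,0,0,0,0.7,0,0,0,0,0,0,0.9,0,0,0,0,0,0,1,0,0,0,0,0,0,1,0,0,0,0,0,0]' 
python3 - <<'E'
from h import *
d=grab("wrist"); np.savez("w8.npz",**d); a=d["image"][190:330,170:390]; b=grab("scene")["image"][170:250,150:280]
cv2.imwrite("pics/c8.png",np.vstack([cv2.resize(a,(520,330)),cv2.resize(b,(520,270))]))
E
```

```text
time: 21.6
tool_pos: [588.6, -152.1, 33.6]
tool_rot: [-2.176, -2.266, 0.001]
contact_force: [-1.0, -0.7, 0.3]
finger_gap: 0.761
```

View pics/c8.png

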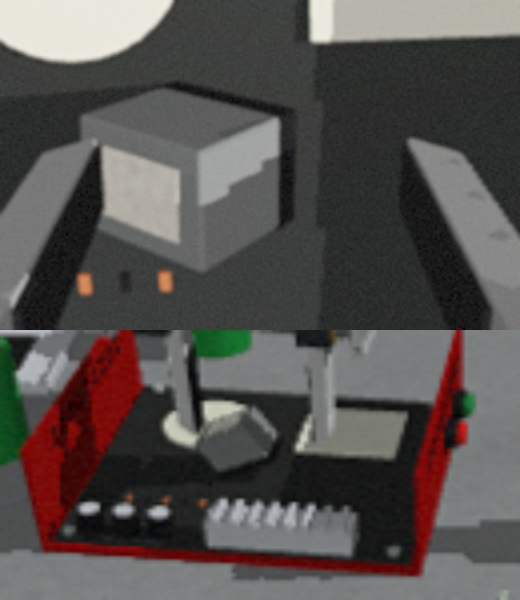

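The relay tipped: it leans against the left finger, label at (140,195) in the crop turned to the side. Backing off to let it settle, then I'll look again.

```bash
python3 -m jog '[1,0,0,0,0,0,0,1,0,0,0,0,0,0,1,0,0,-0.004,0,0,0,1,0,0,-0.01,0,0,0,1,0,0,-0.02,0,0,0]' 10 
python3 -m jog '[1,0,0,-0.04,0,0,0,1,0,0,-0.04,0,0,0,1,0,0,-0.03,0,0,0,1,0,0,0,0,0,0,1,0,0,0,0,0,0]' 10 |tail -2
python3 - <<'E'
from h import *
d=grab("wrist"); np.savez("w9.npz",**d); a=d["image"][150:260,200:360]; b=grab("scene")["image"][170:250,150:280]
cv2.imwrite("pics/c9.png",np.vstack([cv2.resize(a,(480,330)),cv2.resize(b,(480,270))]))
Q=cloud(d); m=(Q[...,2]>16)&(Q[...,2]<80)&(np.hypot(Q[...,0]-588,Q[...,1]+153)<50)&(Q[...,0]<640)&(d["depth"]>0)
print(m.sum(),np.percentile(Q[m][:,2],[5,25,50,75,95,99]).round(1),cv2.minAreaRect(Q[m][:,:2].astype(np.float32)))
k=m&(Q[...,2]>np.percentile(Q[m][:,2],99)-8); print(k.sum(),cv2.minAreaRect(Q[k][:,:2].astype(np.float32)))
E
python3 go.py
```

```text
time: 22.2
tool_pos: [587.8, -152.2, 67.6]
tool_rot: [-2.175, -2.264, 0.003]
contact_force: [0.8, 0.6, -0.1]
finger_gap: 1.0
contact_force: [-0.9, 0.3, -0.6]
finger_gap: 0.998
1402 [24.6 45.1 45.9 46.5 47.3 47.7] ((589.1987915039062, -147.5475311279297), (29.677692413330078, 39.618438720703125), 2.398611307144165)
1214 ((589.335693359375, -147.54180908203125), (29.403575897216797, 39.618438720703125), 2.398611545562744)
t 22.8 pos [ 587.8 -152.1  177. ] yaw 92.31 tilt [-0.0021 -0.0003] gap 0.998 F [-0.9  1.5 -0. ]
```

View pics/c9.png

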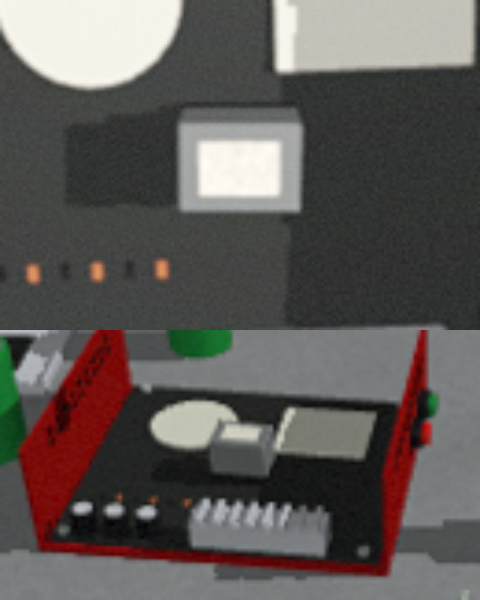

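It fell back upright on the board at (589,-147.5), still in place. Regripping with minimal force, a step at a time.

```bash
python3 -m jog '[0.65,0.0046,0.0015,0,0,0,0,0.65,0,0,0.04,0,0,0,0.65,0,0,0.04,0,0,0,0.65,0,0,0.035,0,0,0,0.65,0,0,0.015,0,0,0]' 3 >/dev/null
python3 -m jog '[0.65,0,0,0.006,0,0,0,0.6,0,0,0.003,0,0,0,0.55,0,0,0,0,0,0,0.5,0,0,0,0,0,0,0.5,0,0,0,0,0,0]' >/dev/null
python3 go.py 589.5 -147.5 34 92.4
```

```text
t 23.8 pos [ 591.1 -148.    40.2] yaw 92.3 tilt [ 0.0022 -0.0013] gap 0.502 F [0.1 0.3 0.8]
tool shift mm (now axes) [ 0.6 -1.6  6.2]  (axes at target yaw) [ 0.6 -1.6  6.2] rotvec [ 0.0022  0.0014 -0.0018]
```

```bash
python3 -m jog '[0.5,0.0005,-0.0015,0.006,0,0,0,0.45,0,0,0,0,0,0,0.45,0,0,0,0,0,0,0.42,0,0,0,0,0,0,0.42,0,0,0,0,0,0]' 3 |tail -2
python3 -m jog '[0.415,0,0,0,0,0,0,0.415,0,0,0,0,0,0,0.415,0,0,0,0,0,0]' |tail -2
python3 -m jog '[0.41,0,0,0,0,0,0,0.41,0,0,0,0,0,0,0.41,0,0,0,0,0,0]' |tail -2
python3 -m jog '[0.4,0,0,0,0,0,0,0.4,0,0,0,0,0,0,0.4,0,0,0,0,0,0]'
```

```text
contact_force: [-0.2, -0.2, -0.5]
finger_gap: 0.425
contact_force: [0.9, -0.2, -1.5]
finger_gap: 0.424
contact_force: [0.8, -0.8, -0.9]
finger_gap: 0.422
time: 25.2
tool_pos: [588.6, -147.3, 32.9]
tool_rot: [2.176, 2.265, -0.001]
contact_force: [0.4, 0.7, -3.0]
finger_gap: 0.423
```

Gap now stays at 0.423 (40 mm). Gripped; lifting gently.

```bash
python3 -m jog '[0.38,0,0,-0.002,0,0,0,0.38,0,0,-0.004,0,0,0,0.38,0,0,-0.006,0,0,0,0.38,0,0,0,0,0,0]'
python3 go.py 589.5 -147.5 160 92.4
```

```text
time: 25.6
tool_pos: [589.5, -147.5, 46.0]
tool_rot: [2.175, 2.264, 0.001]
contact_force: [0.2, -0.3, 0.3]
finger_gap: 0.429
t 25.6 pos [ 589.5 -147.5   46. ] yaw 92.3 tilt [ 0.0019 -0.0012] gap 0.429 F [ 0.2 -0.3  0.3]
tool shift mm (now axes) [-1.00e-01  2.00e-01 -1.14e+02]  (axes at target yaw) [   0.    0. -114.] rotvec [ 0.0019  0.0013 -0.0017]
```

```bash
python3 -m jog '[0.38,0,0,-0.015,0,0,0,0.38,0,0,-0.02,0,0,0,0.38,0,0,-0.02,0,0,0,0.38,0,0,-0.02,0,0,0,0.38,0,0,-0.02,0,0,0]' |tail -2
python3 -m jog '[0.38,0,0,-0.02,0,0,0,0.38,0,0,-0.015,0,0,0,0.38,0,0,0,0,0,0]' |tail -2
python3 - <<'E'
from h import *
d=grab("wrist"); Q=cloud(d); p=readout.sense()["tool_pos"]
m=(np.abs(Q[...,2]-p[2]-11)<14)&(np.hypot(Q[...,0]-p[0],Q[...,1]-p[1])<19)&(d["depth"]>0)
print(p,m.sum(),np.median(Q[m],0))
C=Q; k=(Q[...,2]<9)&(Q[...,2]>1)&(np.hypot(Q[...,0]-454,Q[...,1]+406)<60)&(d["image"].max(-1)<70)
print("dark",k.sum(),cv2.minAreaRect(Q[k][:,:2].astype(np.float32)) if k.sum()>20 else '')
E
python3 go.py 454 -406 165 92.4
```

```text
contact_force: [0.1, -0.3, -1.3]
finger_gap: 0.42
contact_force: [0.2, 0.4, -1.3]
finger_gap: 0.421
[ 589.37498026 -147.42794073  176.4556843 ] 3350 [ 588.23296644 -147.57588739  191.41337264]
dark 3125 ((453.62255859375, -404.0279235839844), (58.611698150634766, 57.319732666015625), 7.134771823883057)
t 26.45 pos [ 589.4 -147.4  176.5] yaw 92.3 tilt [ 0.0028 -0.0014] gap 0.425 F [ 0.4 -0.3 -1.2]
tool shift mm (now axes) [-252.9 -145.7   11.4]  (axes at target yaw) [-252.7 -146.1   11.5] rotvec [ 0.0027  0.0015 -0.0018]
```

```bash
python3 -m jog '[0.38,-0.015,-0.008,0,0,0,0,0.38,-0.025,-0.015,0,0,0,0,0.38,-0.03,-0.018,0,0,0,0,0.38,-0.03,-0.018,0,0,0,0,0.38,-0.03,-0.018,0,0,0,0]' |tail -2
python3 -m jog '[0.38,-0.03,-0.018,0,0,0,0,0.38,-0.03,-0.018,0,0,0,0,0.38,-0.03,-0.017,0,0,0,0,0.38,-0.02,-0.01,0,0,0,0,0.38,-0.011,-0.006,0,0,0,0]' |tail -2
python3 -m jog '[0.38,0,0,0,0,0,0,0.38,0,0,0,0,0,0]' |tail -2
python3 - <<'E'
from h import *
d=grab("wrist"); Q=cloud(d)
for z0,z1,f in ((1,9,0),(8,12.5,1)):
  k=(Q[...,2]<z1)&(Q[...,2]>z0)&(np.hypot(Q[...,0]-454,Q[...,1]+405)<95)&(((d["image"].max(-1)<70)&(np.hypot(Q[...,0]-454,Q[...,1]+405)<50)) if f==0 else True)
  print(k.sum(),cv2.minAreaRect(Q[k][:,:2].astype(np.float32)) if k.sum()>20 else '')
E
python3 go.py 454 -404.5 25 92.4
```

```text
contact_force: [0.1, -0.8, -0.1]
finger_gap: 0.423
contact_force: [0.4, -0.4, -0.6]
finger_gap: 0.423
contact_force: [0.8, 0.4, -0.8]
finger_gap: 0.426
2738 ((453.86492919921875, -404.17449951171875), (58.62320327758789, 57.92198181152344), 8.610136032104492)
1067 ((453.4575500488281, -404.173583984375), (120.1850814819336, 120.4266128540039), 8.398398399353027)
t 27.7 pos [ 453.5 -402.2  174.7] yaw 92.41 tilt [0.     0.0009] gap 0.422 F [ 0.1  1.3 -1.3]
tool shift mm (now axes) [ -2.5   0.3 149.7]  (axes at target yaw) [ -2.4   0.4 149.7] rotvec [ 0.0001 -0.0009  0.0002]
```

```bash
python3 -m jog '[0.38,-0.002,0,0.015,0,0,0,0.38,0,0,0.025,0,0,0,0.38,0,0,0.03,0,0,0,0.38,0,0,0.03,0,0,0,0.38,0,0,0.02,0,0,0]' |tail -1
python3 -m jog '[0.38,0,0,0.012,0,0,0,0.38,0,0,0.006,0,0,0,0.38,0,0,0,0,0,0]' 
python3 -m jog '[0.38,0,0,0.002,0,0,0,0.38,0,0,0.002,0,0,0,0.38,0,0,0,0,0,0]'
```

```text
finger_gap: 0.425
time: 28.5
tool_pos: [453.4, -405.3, 36.9]
tool_rot: [2.175, 2.267, -0.0]
contact_force: [-0.8, -0.3, 0.0]
finger_gap: 0.425
time: 28.8
tool_pos: [453.2, -406.3, 33.6]
tool_rot: [2.176, 2.264, -0.001]
contact_force: [0.4, -0.8, -0.6]
finger_gap: 0.425
```

```bash
python3 -m jog '[0.38,0.001,0,0.003,0,0,0,0.38,0,0,0.002,0,0,0,0.38,0,0,0,0,0,0]' 
python3 -m jog '[0.38,0,0,0.001,0,0,0,0.38,0,0,0,0,0,0]'
python3 -m jog '[0.38,0,0,0.001,0,0,0,0.38,0,0,0,0,0,0]'
python3 - <<'E'
from h import *
d=grab("wrist"); Q=cloud(d); p=readout.sense()["tool_pos"]
m=(np.abs(Q[...,2]-p[2]-11)<12)&(np.abs(Q[...,0]-p[0])<19)&(np.abs(Q[...,1]-p[1])<14)&(d["depth"]>0)
print(p,m.sum(),np.median(Q[m],0),np.percentile(Q[m][:,2],[10,90]))
E
```

```text
time: 29.1
tool_pos: [452.6, -404.8, 27.8]
tool_rot: [-2.176, -2.266, 0.001]
contact_force: [0.0, 0.2, -0.6]
finger_gap: 0.425
time: 29.3
tool_pos: [452.8, -405.0, 27.0]
tool_rot: [2.176, 2.265, -0.001]
contact_force: [-0.8, -0.5, -1.1]
finger_gap: 0.423
time: 29.5
tool_pos: [452.8, -405.0, 26.0]
tool_rot: [2.176, 2.265, -0.001]
contact_force: [-0.3, 0.3, -0.6]
finger_gap: 0.425
[ 452.82743176 -405.03828493   26.05663987] 2790 [ 451.51156621 -405.04860347   39.33764398] [35.42771451 40.26100947]
```

```bash
python3 -m jog '[0.38,0,0,0.0007,0,0,0,0.42,0,0,0,0,0,0,0.44,0,0,0,0,0,0,0.48,0,0,0,0,0,0,0.55,0,0,0,0,0,0]' |tail -2
python3 -m jog '[0.6,0,0,0,0,0,0,0.65,0,0,-0.004,0,0,0,0.65,0,0,-0.02,0,0,0,0.65,0,0,-0.035,0,0,0,0.65,0,0,-0.04,0,0,0]' |tail -2
python3 -m jog '[0.75,0,0,-0.04,0,0,0,0.75,0,0,-0.02,0,0,0,0.75,0,0,0,0,0,0]' |tail -2
python3 - <<'E'
from h import *
d=grab("wrist"); cv2.imwrite("pics/w10.png",d["image"]); Q=cloud(d)
m=(Q[...,2]>32)&(Q[...,2]<50)&(np.hypot(Q[...,0]-453,Q[...,1]+405)<40)&(d["depth"]>0)
print(m.sum(),np.median(Q[m],0),cv2.minAreaRect(Q[m][:,:2].astype(np.float32)))
E
python3 go.py 536 187 190 94.3
```

```text
contact_force: [-0.4, -1.2, -0.6]
finger_gap: 0.527
contact_force: [0.6, -0.3, 0.4]
finger_gap: 0.648
contact_force: [0.7, -0.6, 0.1]
finger_gap: 0.75
1141 [ 453.38921059 -403.72613305   39.00164968] ((454.6100158691406, -403.51947021484375), (30.545299530029297, 40.02271270751953), 2.781629800796509)
t 30.9 pos [ 453.6 -405.5  185.9] yaw 92.3 tilt [ 0.0025 -0.0029] gap 0.75 F [-0.6 -0.7 -0.7]
tool shift mm (now axes) [588.7 106.1  -5.6]  (axes at target yaw) [584.6 126.6  -4.1] rotvec [ 0.0024  0.003  -0.0349]
```

Relay stands upright in the tray within about 1 mm of its centre (measured, not viewed). Now the capacitor.

```bash
python3 -m jog '[0.75,0.025,0.005,0,0,0,0,0.75,0.045,0.008,0,0,0,0,0.75,0.047,0.009,0,0,0,0,0.75,0.047,0.009,0,0,0,0,0.75,0.047,0.009,0,0,0,0]' 20 >/dev/null
python3 -m jog '[0.75,0.047,0.009,0,0,0,0,0.75,0.047,0.009,0,0,0,0,0.75,0.047,0.009,0,0,0,0,0.75,0.047,0.009,0,0,0,0,0.75,0.047,0.009,0,0,0,0]' >/dev/null
python3 -m jog '[0.75,0.047,0.008,0,0,0,0,0.75,0.047,0.008,0,0,0,0,0.75,0.02,0.005,0,0,0,0,0.75,0,0,0,0,0,0,0.75,0,0,0,0,0,0]' >/dev/null
python3 - <<'E'
from h import *
d=grab("wrist"); Q=cloud(d)
for n,z0,z1,c,r in [("trafo",70,90,(616,96),45),("cap",88,102,(536,188),40)]:
    m=(Q[...,2]>z0)&(Q[...,2]<z1)&(np.hypot(Q[...,0]-c[0],Q[...,1]-c[1])<r)&(d["depth"]>0)
    if m.sum()>20: print(n,m.sum(),np.median(Q[m],0).round(1),cv2.minAreaRect(Q[m][:,:2].astype(np.float32)))
E
python3 go.py 536 187 66 92.3
```

```text
trafo 913 [614.1 112.8  79.8] ((614.4719848632812, 109.93970489501953), (29.84514617919922, 32.1508674621582), 1.7301632165908813)
cap 2834 [533.6 189.2  97.6] ((535.0673217773438, 189.4500274658203), (50.86763000488281, 51.096336364746094), 69.67134094238281)
t 32.45 pos [535.4 156.9 182.8] yaw 92.22 tilt [-0.0024 -0.0028] gap 0.75 F [ 0.2 -1.2 -0.7]
tool shift mm (now axes) [ 30.3   2.  116.7]  (axes at target yaw) [ 30.    1.8 116.8] rotvec [-0.0025  0.0027 -0.0014]
```

```bash
python3 -m jog '[0.75,0.032,0,0,0,0,0,0.75,0,0,0.03,0,0,0,0.75,0,0,0.035,0,0,0,0.75,0,0,0.03,0,0,0,0.75,0,0,0.015,0,0,0]' >/dev/null
python3 -m jog '[0.75,0,0,0.005,0,0,0,0.75,0,0,0,0,0,0,0.75,0,0,0,0,0,0]' >/dev/null
python3 go.py 535.5 189 65.5 92.3
```

```text
t 33.25 pos [535.8 190.1  69.7] yaw 92.23 tilt [ 0.0013 -0.0006] gap 0.75 F [ 0.6 -0.3  0.7]
tool shift mm (now axes) [-1.1 -0.3  4.2]  (axes at target yaw) [-1.1 -0.3  4.2] rotvec [ 0.0013  0.0007 -0.0013]
```

```bash
python3 -m jog '[0.75,-0.001,0,0.004,0,0,0,0.75,0,0,0,0,0,0,0.4,0,0,0,0,0,0,0.4,0,0,0,0,0,0,0.4,0,0,0,0,0,0]' 20 >/dev/null
python3 -m jog '[0.4,0,0,0,0,0,0,0.4,0,0,0,0,0,0]'
python3 -m jog '[0.4,0,0,-0.01,0,0,0,0.4,0,0,-0.03,0,0,0,0.4,0,0,-0.035,0,0,0,0.4,0,0,-0.035,0,0,0,0.4,0,0,-0.03,0,0,0]' >/dev/null
python3 -m jog '[0.4,0,0,0,0,0,0]' |tail -2
python3 go.py 538.7 -202.4 205 94
```

```text
time: 33.95
tool_pos: [535.2, 189.6, 65.1]
tool_rot: [2.176, 2.265, -0.001]
contact_force: [-0.1, -0.6, 1.9]
finger_gap: 0.545
contact_force: [0.2, 0.6, -3.2]
finger_gap: 0.549
t 34.55 pos [537.6 191.2 209.3] yaw 92.31 tilt [0.0078 0.0026] gap 0.549 F [ 0.2  0.6 -3.2]
tool shift mm (now axes) [-393.4  -14.8    3.2]  (axes at target yaw) [-392.7  -26.4    4.3] rotvec [ 0.0079 -0.0021 -0.0295]
```

```bash
python3 -m jog '[0.4,-0.02,-0.001,0,0,0,0,0.4,-0.04,-0.0015,0,0,0,0,0.4,-0.045,-0.0015,0,0,0,0,0.4,-0.045,-0.0015,0,0,0,0,0.4,-0.045,-0.0015,0,0,0,0]' >/dev/null
python3 -m jog '[0.4,-0.045,-0.0015,0,0,0,0,0.4,-0.045,-0.0015,0,0,0,0,0.4,-0.045,-0.0015,0,0,0,0,0.4,-0.04,-0.0015,0,0,0,0,0.4,-0.02,-0.001,0,0,0,0]' >/dev/null
python3 -m jog '[0.4,0,0,0,0,0,0,0.4,0,0,0,0,0,0,0.4,0,0,0,0,0,0]' >/dev/null
python3 go.py 539 -202.4 76 92.3
```

```text
t 35.85 pos [ 536.5 -198.   204.5] yaw 92.45 tilt [-0.0012  0.001 ] gap 0.548 F [-0.8  0.4 -2.9]
tool shift mm (now axes) [ -4.6   2.4 128.5]  (axes at target yaw) [ -4.5   2.3 128.5] rotvec [-0.0012 -0.0011  0.0025]
```

```bash
python3 -m jog '[0.4,-0.0045,0.0025,0.02,0,0,0,0.4,0,0,0.03,0,0,0,0.4,0,0,0.03,0,0,0,0.4,0,0,0.025,0,0,0,0.4,0,0,0.012,0,0,0]' >/dev/null
python3 -m jog '[0.4,0,0,0.003,0,0,0,0.4,0,0,0,0,0,0,0.4,0,0,0,0,0,0]' >/dev/null
python3 go.py 539 -202.4 76 92.3
```

```text
t 36.65 pos [ 540.5 -204.8   86.4] yaw 92.33 tilt [ 0.0023 -0.0014] gap 0.549 F [ 0.2  0.2 -2.4]
tool shift mm (now axes) [ 2.5 -1.4 10.4]  (axes at target yaw) [ 2.5 -1.4 10.4] rotvec [0.0022 0.0015 0.0005]
```

```bash
python3 -m jog '[0.4,0.0025,-0.001,0.005,0,0,0,0.4,0,0,0.003,0,0,0,0.4,0,0,0,0,0,0]'
python3 -m jog '[0.4,0,0,0.0015,0,0,0,0.4,0,0,0,0,0,0]'
python3 -m jog '[0.4,0,0,0.0015,0,0,0,0.4,0,0,0,0,0,0]'
```

```text
time: 36.95
tool_pos: [538.1, -202.2, 77.1]
tool_rot: [2.176, 2.266, -0.001]
contact_force: [0.1, 0.4, -3.2]
finger_gap: 0.55
time: 37.15
tool_pos: [538.7, -202.5, 76.1]
tool_rot: [2.176, 2.265, -0.0]
contact_force: [-0.3, -0.1, 0.4]
finger_gap: 0.548
time: 37.35
tool_pos: [539.1, -203.1, 75.8]
tool_rot: [2.175, 2.263, -0.0]
contact_force: [-2.3, -1.3, 9.9]
finger_gap: 0.545
```

```bash
python3 -m jog '[0.65,0,0,0,0,0,0,0.75,0,0,0,0,0,0,0.75,0,0,-0.02,0,0,0,0.75,0,0,-0.04,0,0,0,0.75,0,0,-0.045,0,0,0]' >/dev/null
python3 -m jog '[0.8,0,0,-0.015,0,0,0,0.8,0.045,0.012,0,0,0,0,0.8,0.045,0.014,0,0,0,0,0.8,0.045,0.014,0,0,0,0,0.8,0.045,0.014,0,0,0,0]' >/dev/null
python3 -m jog '[0.8,0.045,0.014,0,0,0,0,0.8,0.04,0.012,0,0,0,0,0.8,0.02,0.006,0,0,0,0,0.8,0,0,0,0,0,0,0.8,0,0,0,0,0,0]' >/dev/null
python3 - <<'E'
from h import *
d=grab("wrist"); Q=cloud(d)
for n,z0,z1,c,r in [("trafo",70,90,(616,96),45),("cap",100,112,(539,-203),40)]:
    m=(Q[...,2]>z0)&(Q[...,2]<z1)&(np.hypot(Q[...,0]-c[0],Q[...,1]-c[1])<r)&(d["depth"]>0)
    if m.sum()>20: print(n,m.sum(),np.median(Q[m],0).round(1),cv2.minAreaRect(Q[m][:,:2].astype(np.float32)))
E
python3 go.py 616.4 96.1 52 92
```

```text
trafo 1994 [614.1  97.3  80. ] ((615.6825561523438, 97.45146179199219), (30.60007095336914, 56.327579498291016), 2.606525182723999)
t 38.9 pos [612.5  83.9 193.7] yaw 92.21 tilt [-0.0007 -0.0024] gap 0.805 F [-0.2 -1.1  0.7]
tool shift mm (now axes) [ 12.4   4.5 141.7]  (axes at target yaw) [ 12.    4.4 141.7] rotvec [-0.0008  0.0024  0.0036]
```

```bash
python3 -m jog '[0.8,0.0125,0.003,0,0,0,0,0.8,0,0,0.04,0,0,0,0.8,0,0,0.04,0,0,0,0.8,0,0,0.035,0,0,0,0.8,0,0,0.015,0,0,0]' >/dev/null
python3 -m jog '[0.8,0,0,0.006,0,0,0,0.8,0,0,0,0,0,0,0.8,0,0,0,0,0,0]' >/dev/null
python3 go.py 616 96.5 52 92
```

```text
t 39.7 pos [616.7  98.5  59.6] yaw 92.28 tilt [ 0.0029 -0.0002] gap 0.801 F [ 0.3 -0.2 -0.4]
tool shift mm (now axes) [-2.  -0.8  7.6]  (axes at target yaw) [-2.  -0.8  7.6] rotvec [0.0029 0.0003 0.0048]
```

```bash
python3 -m jog '[0.8,-0.002,-0.001,0.006,0,0,0,0.8,0,0,0,0,0,0,0.4,0,0,0,0,0,0,0.4,0,0,0,0,0,0,0.4,0,0,0,0,0,0]' 35 >/dev/null
python3 -m jog '[0.4,0,0,0,0,0,0,0.4,0,0,0,0,0,0]'
python3 -m jog '[0.4,0,0,-0.01,0,0,0,0.4,0,0,-0.03,0,0,0,0.4,0,0,-0.035,0,0,0,0.4,0,0,-0.035,0,0,0,0.4,0,0,-0.035,0,0,0]' >/dev/null
python3 -m jog '[0.4,0,0,0,0,0,0]' |tail -2
python3 go.py 530 -104.5 205 94
```

```text
time: 40.4
tool_pos: [614.5, 96.2, 52.2]
tool_rot: [2.176, 2.265, -0.001]
contact_force: [-0.2, -0.3, 1.3]
finger_gap: 0.594
contact_force: [0.2, 0.4, -5.5]
finger_gap: 0.597
t 41.0 pos [617.4  97.3 201.8] yaw 92.31 tilt [0.0089 0.0011] gap 0.597 F [ 0.2  0.4 -5.5]
tool shift mm (now axes) [-198.1  -95.4   -4.2]  (axes at target yaw) [-195.2 -101.3   -3.2] rotvec [ 0.009  -0.0006 -0.0295]
```

```bash
python3 -m jog '[0.4,-0.02,-0.01,0,0,0,-0.01,0.4,-0.035,-0.018,0,0,0,-0.01,0.4,-0.04,-0.02,0,0,0,-0.01,0.4,-0.04,-0.02,0,0,0,0,0.4,-0.035,-0.018,0,0,0,0]' >/dev/null
python3 -m jog '[0.4,-0.025,-0.012,0,0,0,0,0.4,0,0,0,0,0,0,0.4,0,0,0,0,0,0,0.4,0,0,0,0,0,0]' >/dev/null
python3 go.py 528.5 -104.5 63 94
```

```text
t 41.9 pos [ 528.3 -102.6  196.2] yaw 94.12 tilt [-0.0015  0.0006] gap 0.591 F [-0.   0.  -5.4]
tool shift mm (now axes) [ -2.    0.3 133.2]  (axes at target yaw) [-1.900e+00  1.000e-01  1.332e+02] rotvec [-0.0014 -0.0007  0.002 ]
```

```bash
python3 -m jog '[0.4,-0.001,0,0.02,0,0,0,0.4,0,0,0.03,0,0,0,0.4,0,0,0.03,0,0,0,0.4,0,0,0.025,0,0,0,0.4,0,0,0.014,0,0,0]' >/dev/null
python3 -m jog '[0.4,0,0,0.003,0,0,0,0.4,0,0,0,0,0,0,0.4,0,0,0,0,0,0]' >/dev/null
python3 go.py 528.5 -104.5 62.5 94
```

```text
t 42.7 pos [ 529.6 -104.7   75.9] yaw 94.08 tilt [ 0.0017 -0.0008] gap 0.591 F [-0.1 -0.8 -5.3]
tool shift mm (now axes) [ 0.3 -1.1 13.4]  (axes at target yaw) [ 0.3 -1.1 13.4] rotvec [0.0017 0.0009 0.0014]
```

```bash
python3 -m jog '[0.4,0,-0.001,0.008,0,0,0,0.4,0,0,0.003,0,0,0,0.4,0,0,0,0,0,0]'
python3 -m jog '[0.4,0,0,0.0015,0,0,0,0.4,0,0,0,0,0,0]' |grep -E "pos|force"
python3 -m jog '[0.4,0,0,0.0015,0,0,0,0.4,0,0,0,0,0,0]' |grep -E "pos|force"
```

```text
time: 43.0
tool_pos: [527.2, -105.3, 63.9]
tool_rot: [-2.142, -2.298, 0.002]
contact_force: [-0.4, -0.2, -5.8]
finger_gap: 0.592
tool_pos: [527.7, -105.4, 63.2]
contact_force: [-0.6, -0.3, -0.6]
tool_pos: [527.8, -105.5, 63.1]
contact_force: [-4.5, -0.7, 13.4]
```

Contact made on the pad. Releasing, rising, and checking.

```bash
python3 -m jog '[0.7,0,0,0,0,0,0,0.8,0,0,0,0,0,0,0.8,0,0,-0.02,0,0,0,0.8,0,0,-0.04,0,0,0,0.8,0,0,-0.045,0,0,0]' >/dev/null
python3 -m jog '[0.8,0,0,-0.04,0,0,0,0.8,0.045,0,-0.02,0,0,0,0.8,0.045,0,0,0,0,0,0.8,0.03,0,0,0,0,0,0.8,0,0,0,0,0,0]' >/dev/null
python3 -m jog '[0.8,0,0,0,0,0,0,0.8,0,0,0,0,0,0,0.8,0,0,0,0,0,0]'
python3 - <<'E'
from h import *
d=grab("wrist"); t=grab("top"); cv2.imwrite("pics/f.png",np.vstack([cv2.resize(d["image"],(448,300),interpolation=cv2.INTER_AREA),cv2.resize(t["image"][150:330,260:500],(448,300))]))
for N,d in(("w",d),("t",t)):
  Q=cloud(d)
  for n,z0,z1,c,r in [("trafo",80,98,(529,-105),45),("cap",99,111,(539,-203),40),("relay",30,45,(454,-404),40)]:
    m=(Q[...,2]>z0)&(Q[...,2]<z1)&(np.hypot(Q[...,0]-c[0],Q[...,1]-c[1])<r)&(d["depth"]>0)
    if m.sum()>20: print(N,n,m.sum(),np.median(Q[m],0).round(1),cv2.minAreaRect(Q[m][:,:2].astype(np.float32)))
E
```

```text
time: 44.7
tool_pos: [519.3, 12.9, 225.9]
tool_rot: [2.145, 2.295, -0.002]
contact_force: [-0.6, -0.1, 0.0]
finger_gap: 0.801
w trafo 1885 [ 527.5 -102.5   90.9] ((528.8390502929688, -103.89814758300781), (30.363468170166016, 57.25456237792969), 4.21090030670166)
w cap 2336 [ 536.7 -198.4  108.3] ((538.35595703125, -201.29541015625), (51.122032165527344, 51.265235900878906), 62.643314361572266)
t trafo 137 [ 528.8 -124.5   90.3] ((529.4353637695312, -123.61455535888672), (28.947294235229492, 22.251876831054688), 4.730132102966309)
t cap 434 [ 537.7 -204.   107.8] ((537.735107421875, -204.843017578125), (49.58964920043945, 51.090003967285156), 2.3231537342071533)
t relay 250 [ 452.8 -404.8   38.4] ((453.62615966796875, -406.06781005859375), (29.957672119140625, 40.601661682128906), 1.9246995449066162)
```

View pics/f.png

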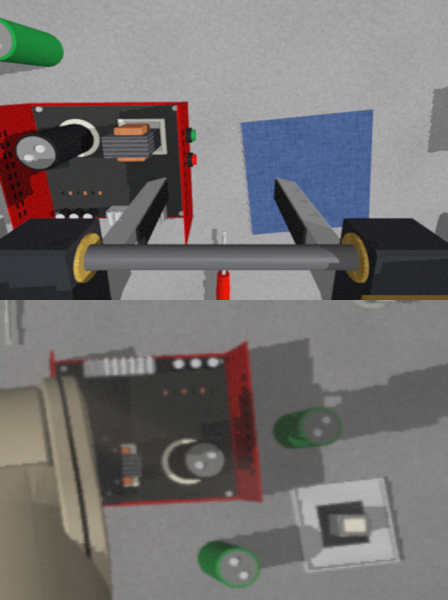

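The picture shows the capacitor and transformer upright on their pads, the relay upright on the tray's dark square, and the mat empty. Heights and positions match.

```bash
python3 -c "
from bench import ticket; print(ticket.hand_in())"
```

```text
the job is handed in; nothing more can be done
None
```

I've handed the job in at about 45 s on the robot's clock. The capacitor and transformer went to the mat, the relay went into the tray, and both tall parts went back on their pads. There was no verdict on hand-in.

| Part | Distance from target centre | Top height | Other checks |
|---|---|---|---|
| Capacitor | about 1 mm | 108 mm | upright |
| Transformer | about 1 mm | 91 mm | upright, within about 1° of its pad |
| Relay | about 1 mm | 39 mm | upright |

The gripper is clear of everything and reads no contact force.

**Relay trouble:** The first two grips, at 15 to 40 N, were too strong for the relay. The first slipped off, and the second tipped it against a finger. It fell back upright about 5 mm from where it started, and a 3 N grip then held. At no point did it look more than 40 mm from its start.

**Disagreement:** The top camera reads about 2 mm off in x and y from the wrist camera and the known release points. I relied on the wrist camera.

**Not checked:** I did not re-measure the nut box or the screwdriver at the end. I never worked near either one.

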